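Pin the flask press drawbar and clip the pin's loop

TASK

Lock the drawbar of the flask press: take the red-handled hitch pin from its blue stand, find the cross hole of the drawbar under the slot in the grey nose tube (its place along the slot has to be felt for), and push the pin down through until its collar sits on the tube. Then swing the pin's sprung brass loop over the open end of the nose so that it snaps shut underneath, and let go. Leave the loose things around on the bench where they are.

Things in the scene. Friction and masses are not known exactly. Their poses are not given: they have to be found in the camera images.
- slot (a point): Middle of the slot in the top face of the press's grey square nose tube, 120 mm above the bench; z up, y along the tube towards its open end. The slot is 15 mm wide (x), 46 mm long (y = -23 to 23 mm) and cut through top and bottom wall. In it shows the steel drawbar, top face 6 mm below the tube's top, with one vertical round cross hole, 15 mm across, right through it at x = 0.
- hole_range (a point): Same point as slot, same axes: the drawbar's hole lies anywhere from y = -16 to +16 mm from here, differently every time, and its place is not reported: feel for it with the pin's tip (on solid bar the tip stops 6 mm below the tube's top, over the hole it goes on down) or look from above. Friction of about 90 N holds the bar: do not try to shift it.
- nose_end (a point): Centre of the nose tube's open end, 30 mm from the slot's middle along y and 18 mm below the tube's top. The tube is 40 mm wide and 36 mm high with 6 mm walls, and fixed; the space below it is free. The drawbar may stand out of it by up to 24 mm.
- press: Flask press, fixed to the bench, origin on the bench under the slot's middle, axes as the slot. Its white housing, 150 mm wide and up to 168 mm high, lies from y = -92 to -250 mm; a grey base plate 12 mm high and 150 mm wide lies from y = -250 to -40 mm.
- pin_grip (a point): Hitch pin, upright in the stand at the start (170 to 270 g). Point in its flat red handle: 18 mm thick (x), 40 mm wide (y), 22 mm below to 20 mm above it. z up along the pin, y where the open loop points. Grip across x, fingertips at most 20 mm below this point. In the press, its y must point like the slot's y, so that the loop stands out beyond the nose's open end.
- pin_shoulder (a point): Middle of the underside of the pin's steel collar (28 mm across, 20 mm high), on the pin's axis, 46 mm below pin_grip; it rests on the tube's top when the pin is fully home. Below it is a 12 mm shank, 64 mm long, its last 7 mm tapering to a 10.4 mm tip.
- pin_tip (a point): Lower end of the pin's shank, 64 mm below the collar's underside.
- loop_bar (a point): Middle of the cross bar of the brass wire loop (6 mm wire, inside 62 mm wide); the bar runs along the pin's x. The loop turns about the pin's x direction through a point on the pin's axis 34 mm below pin_grip; the bar lies 84 mm from it. Open, the bar is 83 mm out along the pin's y and 15 mm above that axis. Push the bar down and then inwards along its arc to shut it.
- loop (a joint): Angle of the loop: 0 = open (10 degrees above level, as at the start), 1.75 = shut (hanging straight down along the shank, the bar 8 mm below the shank's tip). An over-centre spring pushes back towards open up to 0.87 rad (at most about 0.25 N m, some 3 N at the bar); beyond that it snaps shut by itself and stays shut.
- stand_top (a point): Blue plastic pin stand, fixed: block 60 x 60 x 75 mm on a thin foot. The point is the middle of its top face, at the mouth of its 16 mm hole, 75 mm above the bench. The pin's collar rests on it at the start; the shank must be lifted 64 mm to come clear.
- pin: The hitch pin as a whole; its origin is the middle of the collar's underside, axes as for pin_grip.
- ring: Bystander: white ceramic casting ring, 72 mm across, 58 mm high; to be left where it is. Origin at its underside.
- jar: Bystander: lidded jar, 60 mm across, 85 mm high; to be left where it is. Origin at its underside.
- cup: Bystander: blue cup, 76 mm across, 75 mm high; to be left where it is. Origin at its underside.
- spatula: Bystander: spatula, 190 mm long, lying; to be left where it is. Origin at its underside.
- bolt: Bystander: plain steel clevis bolt without a loop, 80 mm long, lying (not the one to use); to be left where it is. Origin at its underside.
There are look-alikes about, which are no part of the job. There is more than one size of the pin; the job needs the largest.

How it is judged:
By the outcome, as a careful person would: the job done as asked, in the order asked, and still so for the second after the job is handed in, with the robot touching nothing.
It also fails if it takes over 58 s, if anything falls off the work surface, if the arm or the gripper's body presses on something with over 40 N, if the wrist force passes 120 N, or if a joint passes its speed limit or range.

ROBOT

A 7-joint arm with a two-finger parallel gripper is mounted at the origin on the work surface. World frame = base frame: x ahead of the robot, y to its left, z up, the work surface at z = 0. Lengths are in m, angles in rad, forces in N, time in s.
With the tool pointing down it reaches from about 0.4 to 0.85 m from the base axis. Payload 10.4 kg.
Tool frame: the origin (TCP) lies at the very end of the fingers, on their centre line; the grasp point (between the pads) lies 19 mm behind it; x points along the fingers, y is the direction in which the jaws open and shut, and the axes are right-handed (so a half turn about x gives the same grasp; the last joint's range is limited). The gripper opens to 85 mm and grips with 20 to 120 N. Pads are 22 mm wide; open, the fingers measure 114 mm over their backs; the gripper's body (76 mm by 85 mm) begins 54 mm behind the grasp point. The pads swing forward as they close: fully open they stand 13 mm farther back than shut.
Start: joints at [-1.321, 0.332, -0.065, 1.46, 0.022, 1.35, -0.088], TCP at [0.168, 0.602, 0.231] pointing down, gripper open.
Joint ranges: [-2.6, 2.6], [-0.5, 2.12], [-1.47, 1.34], [0.16, 2.42], [-1.27, 4.41], [0.06, 2.06], [-2.6, 2.6]. Speed limits (rad/s): [2.22, 2.22, 2.79, 2.79, 3.14, 3.14, 3.14].

INTERFACE

Orientations are given as a unit quaternion [x, y, z, w].
In Python, from workcell import monitor, camera, ticket, regions_of gives the robot as it stands.
- The arm moves only by the tool step_arm, never from a script. Its argument "increments" is a list of rows, each a list of 5 numbers: the finger opening in m, from 0 to 0.0854, then the shift along the world's x, y, z in m, then the turn about the world's z in rad. A call has 1 to 12 rows; each row shifts and turns the commanded pose from where the row before left it; what a row does not reach is not made up. A row lasts 1/12 s, in which the tool goes at most 41.7 mm and 7.16 degrees, less where a joint would pass 70% of its speed; a pose out of reach is approached as far as the arm can. A call with a gripper value outside its range is refused whole. The fingers move at their own pace and stop on an object; "force" is the grip in N (left out, the last holds). Time passes only in rows, so rows that do not move let the fingers close. It gives the time, the measured TCP pose, the force and the opening at its end, in the units of the state.
- monitor.get_obs(): the state, without advancing time (a new reading comes with each control period).
- camera(name): name is "side" or "top" or "wrist"; returns a dict with "color" (420x560x3 uint8, red, green, blue), "range_z" (420x560 float32, m along the optical axis (not along the pixel's ray), 0 where there is no reading), "fx", "fy", "cx", "cy" (pixels), "cam_to_world" (4x4, takes a point from camera to world coordinates). Camera axes: x right, y up, looking along -z (the intrinsics and any distortion apply to the point x, -y, -z); pixel columns grow to the right and rows downward; lengths in m; the calibration is good to about 2 mm. A picture is of the moment at which its call begins.
- ticket.hand_in(): hands the job in, once; it reports no verdict.
Trained networks look in a picture, given as the dict that the camera call returned (one of the last four; its "shot" number tells which), for a name from the list of things; names that differ only in an ending like _2 or _b are one class to them, and where a whole thing is asked for, a point or a joint stands for the part that bears it (a point fixed in the world has none). Each returns a list of dicts, best first, with "p" (0 to 1); they miss things now and then, are a little off and sometimes report something else, mostly with a low value. They report only what shows in the picture. A call takes as long as a camera call. They do not tell look-alikes from the thing itself.
- regions_of(picture, query): "region" (420x560 bool, what is visible of it) and "centre" ([row, column] in pixels, amid what is visible of it).
The state is a dict: "clock": time; "joint_pos": joint angles; "joint_velocities": joint speeds; "tau": joint torques, N m; "position": TCP position; "ee_rot": TCP orientation; "ft_force": force on the tool from outside, world axes, zero at the start; "torque": the same for the moment, N m; "grip_width": opening from 0.0 (shut) to 1.0 (fully open).
Only numpy, scipy, OpenCV 4.12 (cv2) and the standard library are available. Lean on these libraries where they do the work, as an engineer would, in place of code of your own. Each camera call takes 0.05 s, during which the arm holds its last target. There are 200 camera calls.

## Working session

There is one attempt and no reset: what is moved stays moved. The work goes in short steps, Python scripts to look and compute and a tool call to move; the robot and the scene stay as the last step left them, time stands still between calls to the robot, and variables do not carry over. Pictures are saved under pics/ and viewed, about 8 in all and at most 12, crops included, and the job is handed in when it is done.

Besides the shell and the picture viewer there is one more tool, called after "Call:" as name(argument=value, ...), one argument or row to a line, values as JSON. step_arm: Moves the arm, as the interface text tells. Its arguments: {"type":"object","properties":{"increments":{"type":"array"},"force":{"type":"number"}},"required":["increments"]}

```bash
mkdir -p pics
cat > h.py <<'E'
import numpy as np, cv2
from workcell import monitor, camera, ticket, regions_of
def world(p,rc):
    r,c=rc; r=np.asarray(r,float); c=np.asarray(c,float)
    z=p["range_z"][r.astype(int),c.astype(int)]
    x=(c-p["cx"])/p["fx"]*z; y=(r-p["cy"])/p["fy"]*z
    P=np.stack([x,-y,-z,np.ones_like(z)],-1)
    return (P@np.array(p["cam_to_world"]).T)[...,:3],z
def save(p,name,box=None,s=1):
    im=p["color"][...,::-1]
    if box: im=im[box[0]:box[1],box[2]:box[3]]
    cv2.imwrite("pics/"+name,cv2.resize(im,None,fx=s,fy=s,interpolation=cv2.INTER_CUBIC))
def cloud(p):
    r,c=np.mgrid[0:420,0:560]; return world(p,(r,c))
E
python3 - <<'E'
from h import *
o=monitor.get_obs(); print({k:np.round(v,3) for k,v in o.items()})
ims=[]
for n in["top","side"]:
    p=camera(n); print(n,[k for k in p if k not in("color","range_z")],p["fx"],np.round(p["cam_to_world"],3).tolist()); ims.append(p["color"])
    W,z=cloud(p); np.savez(n+".npz",W=W,z=z,c=p["color"])
    for q in["pin","loop_bar","press","stand_top","ring","jar","cup","bolt","spatula","slot","pin_grip"]:
        try:
            for d in regions_of(p,q):
                m=d["region"]&(z>0); w=W[m]
                print(n,q,round(d["p"],2),np.round(d["centre"]),np.round(np.median(w,0),3),"max",np.round(w.max(0),3),"min",np.round(w.min(0),3))
        except Exception as e: print(q,e)
cv2.imwrite("pics/a.png",ims[0][...,::-1]);cv2.imwrite("pics/b.png",ims[1][...,::-1])
E
```

```text
{'clock': np.float64(0.0), 'joint_pos': array([-1.321,  0.333, -0.065,  1.461,  0.022,  1.35 , -0.089]), 'joint_velocities': array([ 0.001, -0.001, -0.   , -0.001, -0.   , -0.   , -0.001]), 'tau': array([-2.0000e-03, -6.2546e+01,  4.8000e-02, -3.9160e+01,  1.6000e-02,
        1.0000e-02, -0.0000e+00]), 'position': array([0.168, 0.602, 0.231]), 'ee_rot': array([ 0.096,  0.701, -0.097,  0.7  ]), 'ft_force': array([-0.012,  0.049, -1.317]), 'torque': array([-0.016,  0.023, -0.038]), 'grip_width': np.float64(0.999)}
top ['fx', 'fy', 'cx', 'cy', 'cam_to_world', 'shot'] 522.257060338831 [[0.01, 0.997, -0.082, 0.467], [-1.0, 0.01, -0.0, 0.211], [0.001, 0.082, 0.997, 1.191], [0.0, 0.0, 0.0, 1.0]]
top pin 0.9 [294. 248.] [0.402 0.268 0.03 ] max [0.464 0.331 0.057] min [ 0.386  0.243 -0.002]
top pin 0.71 [297. 375.] [ 0.403 -0.009  0.027] max [0.464 0.045 0.056] min [ 0.383 -0.046 -0.003]
top pin 0.69 [223. 279.] [0.553 0.201 0.102] max [0.604 0.28  0.146] min [ 0.516  0.177 -0.004]
top pin 0.19 [190. 455.] [ 0.618 -0.147  0.149] max [0.726 0.007 0.175] min [ 0.522 -0.341 -0.002]
top loop_bar 
[... 3058 characters left out ...]
de bolt 0.55 [300. 193.] [0.712 0.375 0.014] max [0.742 0.414 0.026] min [ 0.677  0.344 -0.002]
side spatula 0.75 [230. 371.] [0.396 0.148 0.004] max [0.515 0.23  0.095] min [ 0.331  0.105 -0.003]
side slot 0.64 [119. 286.] [ 0.619 -0.113  0.118] max [0.727 0.011 0.17 ] min [ 0.52  -0.57  -0.001]
side slot 0.31 [243. 292.] [0.549 0.225 0.027] max [0.596 0.281 0.102] min [ 0.501  0.158 -0.   ]
side pin_grip 0.78 [185. 372.] [ 0.398 -0.     0.023] max [0.458 0.05  0.053] min [ 0.376 -0.076 -0.001]
side pin_grip 0.7 [210. 295.] [0.549 0.212 0.104] max [0.605 0.284 0.143] min [0.514 0.113 0.   ]
side pin_grip 0.59 [277. 363.] [0.402 0.28  0.029] max [0.461 0.335 0.055] min [ 0.382  0.223 -0.001]
```

View pics/a.png

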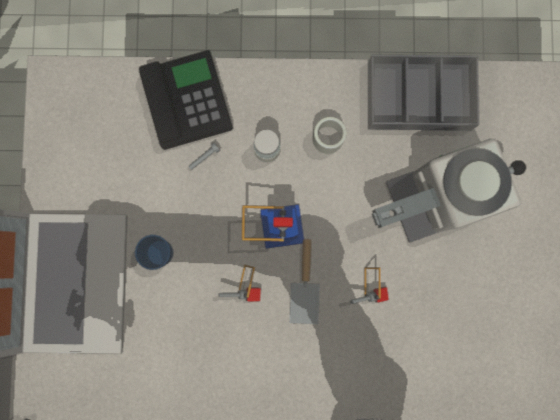

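View pics/b.png

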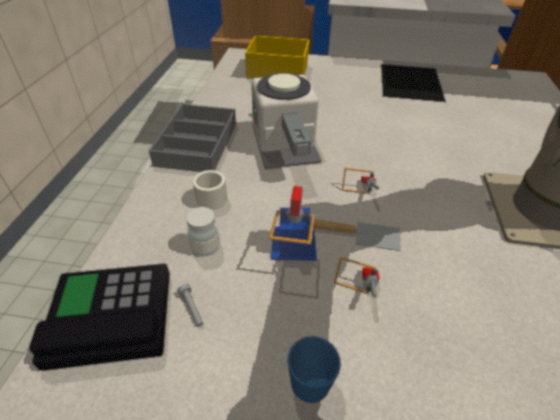

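The top view shows one upright pin in the blue stand at (row 223, col 283), with its wide loop pointing left (+y). Two smaller look-alike pins lie at (294, 248) and (297, 375). The nose tube of the press points left, with its open end near (218, 378). The pin in the stand fits the task: it is upright and has the largest loop. I'll measure it and confirm in a crop.

Run:
```python
from h import *
from scipy.spatial.transform import Rotation as R
print(np.round(R.from_quat(monitor.get_obs()["ee_rot"]).as_matrix(),3).tolist())
t=np.load("top.npz");W,z,c=t["W"],t["z"],t["c"].astype(int)
def rect(m,name):
    pts=W[m][:,:2]*1000
    (cx,cy),s,a=cv2.minAreaRect(pts.astype(np.float32)); print(name,m.sum(),np.round([cx,cy],1),np.round(s,1),round(a,1),"mean",np.round(W[m].mean(0)*1000,1))
near=lambda x,y,r:(np.hypot(W[...,0]-x,W[...,1]-y)<r)&(z>0)
red=(c[...,0]>130)&(c[...,1]<70)&(c[...,2]<80)
rect(red&near(.55,.2,.06)&(W[...,2]>.13),"handle top")
brass=(c[...,0]>c[...,2]+50)&(c[...,1]>80)
m=near(.55,.23,.09)&(abs(W[...,2]-.1)<.025)&~red
rect(m&brass,"loop")
rect(m&brass&(W[...,1]>.26),"bar")
m=near(.57,-.02,.08)&(abs(W[...,2]-.12)<.005); rect(m,"nose")
ys=W[m]; import numpy.linalg as L
d=near(.57,.0,.08)&(W[...,2]>.095)&(W[...,2]<.116); print("lower pts",d.sum(),np.round(W[d][:60]*1000).astype(int).tolist())
a=cv2.resize(t["c"][170:270,220:320],None,fx=4,fy=4,interpolation=2);b=cv2.resize(t["c"][170:270,355:455],None,fx=4,fy=4,interpolation=2)
cv2.imwrite("pics/c.png",np.hstack([a,b])[...,::-1])
```

```text
[[0.0, 0.269, 0.963], [0.0, 0.963, -0.269], [-1.0, 0.0, -0.0]]
handle top 148 [552.4 194.9] [14.5 36.3] 0.7 mean [552.3 195.4 141.3]
loop 253 [553.2 237.3] [73.5 85.8] 1.0 mean [548.6 252.2 100.5]
bar 124 [553.6 270.7] [71.5 19. ] 0.9 mean [551.2 275.1 104.5]
nose 827 [580.9 -45.3] [ 39.9 104. ] 20.5 mean [581.7 -48.2 120.4]
lower pts 154 [[589, -48, 115], [587, -33, 114], [587, -41, 115], [587, -46, 114], [587, -48, 112], [587, -50, 115], [585, -36, 113], [585, -40, 113], [585, -41, 115], [585, -44, 115], [585, -48, 113], [585, -50, 114], [583, 5, 108], [584, -33, 108], [583, -34, 112], [583, -36, 112], [583, -38, 110], [583, -41, 115], [583, -46, 114], [583, -48, 112], [583, -50, 113], [583, -51, 116], [582, 5, 97], [581, 4, 105], [580, 4, 115], [583, -37, 98], [582, -38, 104], [581, -38, 111], [581, -39, 115], [581, -46, 112], [581, -49, 116], [581, -52, 114], [579, 5, 106], [579, 3, 111], [578, -8, 116], [579, -21, 112], [579, -23, 113], [579, -25, 115], [580, -38, 101], [579, -39, 108], [579, -40, 111], [579, -42, 112], [579, -46, 112], [579, -48, 113], [579, -49, 116], [579, -52, 114], [578, 4, 101], [576, 4, 112], [576, 2, 116], [576, -12, 115], [577, -15, 112], [576, -17, 114], [576, -18, 116], [576, -20, 116], [577, -23, 114], [577, -25, 113], [578, -40, 102], [577, -40, 110], [577, -43, 115], [577, -48, 113]]
```

View pics/c.png

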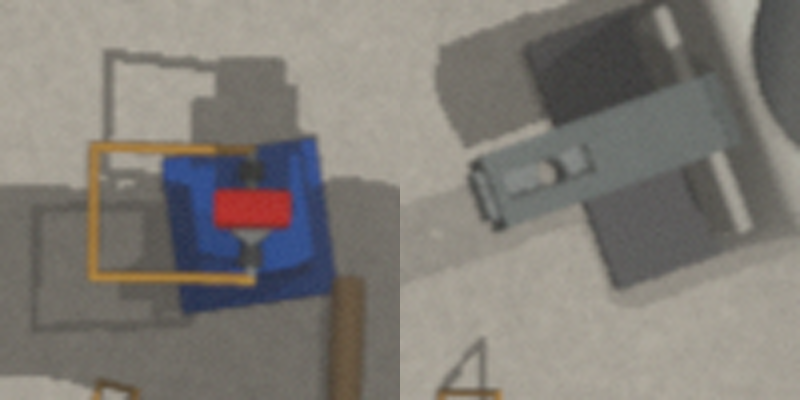

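The crops confirm the upright red-handled pin with its wide loop at about (0.552, 0.195), yaw about 0°. The nose tube is at about 20.5°, and the drawbar hole already shows mid-slot at right-panel pixel (547, 170). I'll go above the pin now.

Call:
step_arm(
  increments=[
    [0.085,0.024,-0.0254,0,-0.108],
    [0.085,0.024,-0.0254,0,-0.108],
    [0.085,0.024,-0.0254,0,-0.108],
    [0.085,0.024,-0.0254,0,-0.108],
    [0.085,0.024,-0.0254,0,-0.108],
    [0.085,0.024,-0.0254,0,-0.108],
    [0.085,0.024,-0.0254,0,-0.108],
    [0.085,0.024,-0.0254,0,-0.108],
    [0.085,0.024,-0.0254,0,-0.108],
    [0.085,0.024,-0.0254,0,-0.108],
    [0.085,0.024,-0.0254,0,-0.108],
    [0.085,0.024,-0.0254,0,-0.108],
  ],
  force=60,
)

```text
clock: 2.2
position: [0.4573, 0.2957, 0.2317]
ee_rot: [0.501, 0.499, -0.501, 0.499]
ft_force: [1.0, 0.5, 0.5]
grip_width: 0.998
```

Call:
step_arm(
  increments=[
    [0.085,0.024,-0.0254,0,0],
    [0.085,0.024,-0.0254,0,0],
    [0.085,0.024,-0.0254,0,0],
    [0.085,0.024,-0.026,0,0],
    [0.085,0,0,0,0],
    [0.085,0,0,0,0],
  ],
)

```text
clock: 2.7
position: [0.5536, 0.1926, 0.2313]
ee_rot: [-0.5, -0.499, 0.501, -0.5]
ft_force: [0.0, -0.5, -0.1]
grip_width: 0.998
```

Run:
```python
from h import *
from scipy.spatial.transform import Rotation as R
o=monitor.get_obs();print(o["clock"],np.round(o["position"],4),np.round(R.from_quat(o["ee_rot"]).as_matrix(),3).tolist(),np.round(o["joint_pos"],2))
p=camera("wrist");W,z=cloud(p);c=p["color"].astype(int);print(np.round(p["cam_to_world"],3).tolist())
red=(c[...,0]>110)&(c[...,1]<70)&(c[...,2]<80)&(z>0)
m=red&(abs(W[...,2]-.141)<.006)&(np.hypot(W[...,0]-.552,W[...,1]-.195)<.06)
print(m.sum(), np.round(W[m].mean(0),4), cv2.minAreaRect((W[m][:,:2]*1000).astype(np.float32)))
save(p,"d.png")
```

```text
2.7 [0.5536 0.1926 0.2313] [[0.0, 1.0, -0.002], [-0.001, -0.002, -1.0], [-1.0, 0.0, 0.001]] [-0.76  0.25  0.42  1.59 -0.1   1.32 -0.33]
[[1.0, 0.002, 0.0, 0.555], [-0.002, 0.954, 0.301, 0.27], [0.0, -0.301, 0.954, 0.373], [0.0, 0.0, 0.0, 1.0]]
952 [0.5535 0.1977 0.1405] ((553.352294921875, 196.8295440673828), (16.953237533569336, 38.137691497802734), 0.3494053781032562)
```

View pics/d.png

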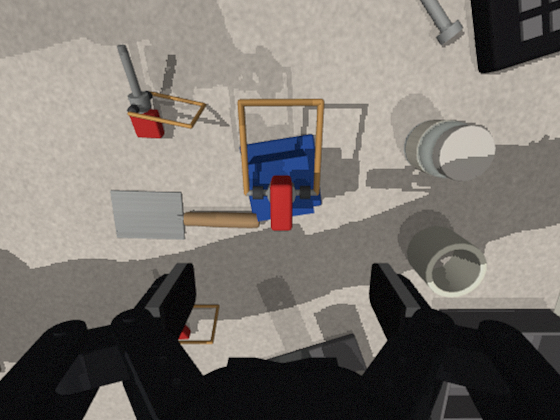

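The wrist view shows the red handle upright at (280, 203), the loop away from the robot's body, and nothing between the jaws. The top and wrist measurements agree within 2 mm. I'll descend and grip.

Call:
step_arm(
  increments=[
    [0.085,0,0.001,-0.032,0],
    [0.085,0,0.001,-0.032,0],
    [0.085,0,0.001,-0.032,0],
    [0.085,0,0,-0.03,0],
    [0.085,0,0,0,0],
    [0.0,0,0,0,0],
    [0.0,0,0,0,0],
    [0.0,0,0,0,0],
    [0.0,0,0,0,0],
    [0.0,0,0,0,0],
    [0.0,0,0,0,0],
    [0.0,0,0,0,0],
  ],
  force=80,
)

```text
clock: 3.75
position: [0.5529, 0.1982, 0.1066]
ee_rot: [0.5, 0.5, -0.499, 0.501]
ft_force: [-2.0, -0.3, 6.4]
grip_width: 0.201
```

Call:
step_arm(
  increments=[
    [0.0,0,0,0,0],
    [0.0,0,0,0.005,0],
    [0.0,0,0,0.015,0],
    [0.0,0,0,0.02,0],
    [0.0,0,0,0.03,0],
    [0.0,0,0,0.03,0],
    [0.0,0,0,0.02,0],
    [0.0,0,0,0,0],
  ],
)

```text
clock: 4.42
position: [0.5542, 0.1984, 0.2305]
ee_rot: [0.502, 0.5, -0.497, 0.501]
ft_force: [0.5, -0.0, -0.7]
grip_width: 0.198
```

Gripped: the opening is 17 mm. Next I'll work out the slot and hole position from the stored top view.

Run:
```python
from h import *
p=camera("wrist"); W,z=cloud(p); o=monitor.get_obs(); print(np.round(o["position"],4))
c=p["color"].astype(int)
m=(c[...,0]>110)&(c[...,1]<70)&(c[...,2]<80)&(np.hypot(W[...,0]-.554,W[...,1]-.198)<.06)
print("handle in hand",m.sum(),np.round(W[m].mean(0),4),np.round(W[m].max(0),4),np.round(W[m].min(0),4))
q=camera("top"); C=np.array(q["cam_to_world"])
def ray(r,cc,h):
    d=C[:3,:3]@np.array([(cc-q["cx"])/q["fx"],-(r-q["cy"])/q["fy"],-1]); s=(h-C[2,3])/d[2]; return C[:3,3]+s*d
f=lambda x,y:(170+(y-1.5)/4,355+(x-401.5)/4)
for n,xy,h in[("hole",(548,171),.114),("slotend1",(503,180),.12),("slotend2",(592,158),.12),("endmid",(488,190),.12)]:
    print(n,np.round(ray(*f(*xy),h),4))
a=q["color"][185:235,365:415]; cv2.imwrite("pics/e.png",cv2.resize(a,None,fx=12,fy=12,interpolation=2)[...,::-1])
# nose edges fit from the depth: points at tube top
t=np.load("top.npz");W,z=t["W"],t["z"]; th=np.radians(20.5)
u=np.array([-np.sin(th),np.cos(th)]);v=np.array([np.cos(th),np.sin(th)])
m=(z>0)&(abs(W[...,2]-.12)<.004)&(np.hypot(W[...,0]-.57,W[...,1]+.02)<.08)
X=W[m][:,:2]; 
for th in np.radians([18,19,20,21,22]):
    u=np.array([-np.sin(th),np.cos(th)]);v=np.array([np.cos(th),np.sin(th)])
    a=X@v; b=X@u; print(round(np.degrees(th)),"v",np.round(np.percentile(a,[.5,3,97,99.5]),4),"u max",np.round(np.percentile(b,99.5),4), "end", np.round(u*np.percentile(b,99.5)+v*(np.percentile(a,1.5)+np.percentile(a,98.5))/2,4))
```

```text
[0.5534 0.1982 0.2279]
handle in hand 1675 [0.5534 0.1945 0.264 ] [0.5634 0.2171 0.2939] [0.519  0.1783 0.2179]
hole [ 0.5759 -0.0304  0.114 ]
slotend1 [ 0.5704 -0.0058  0.12  ]
slotend2 [ 0.5822 -0.0518  0.12  ]
endmid [0.5651 0.0019 0.12  ]
18 v [0.5177 0.5195 0.5575 0.5591] u max -0.1722 end [0.5653 0.0026]
19 v [0.5142 0.5155 0.5533 0.5545] u max -0.1815 end [0.5643 0.0024]
20 v [0.5106 0.5114 0.5492 0.5502] u max -0.1906 end [0.5636 0.0023]
21 v [0.5062 0.5071 0.5449 0.546 ] u max -0.1997 end [0.5627 0.0021]
22 v [0.5013 0.5027 0.5404 0.5419] u max -0.2087 end [0.5618 0.0019]
```

View pics/e.png

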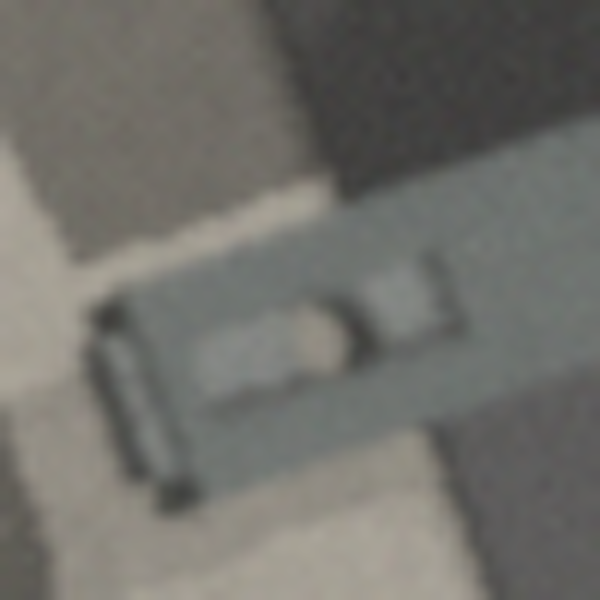

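The enlarged crop shows the slot running from crop pixel (197, 365) to (455, 300). The round hole is centred near (335, 335), about 7 mm inward of mid-slot in the tube frame. In world coordinates that is about (0.5755, −0.032). I'll move the pin above it with a +0.355 rad turn.

Call:
step_arm(
  increments=[
    [0.0,0,-0.005,0.006,0],
    [0.0,0.003,-0.031,0.004,0.05],
    [0.0,0.003,-0.032,0.003,0.051],
    [0.0,0.003,-0.032,0.002,0.051],
    [0.0,0.003,-0.032,0,0.051],
    [0.0,0.003,-0.032,0,0.051],
    [0.0,0.003,-0.032,0,0.051],
    [0.0,0.003,-0.028,0,0.05],
    [0.0,0.0005,-0.004,0,0],
    [0.0,0,0,0,0],
    [0.0,0,0,0,0],
  ],
)

```text
clock: 5.43
position: [0.5734, -0.0298, 0.2395]
ee_rot: [0.403, 0.581, -0.404, 0.58]
ft_force: [-0.5, 1.1, -2.2]
grip_width: 0.199
```

Run:
```python
from h import *
from scipy.spatial.transform import Rotation as R
o=monitor.get_obs();M=R.from_quat(o["ee_rot"]).as_matrix();print(o["clock"],np.round(o["position"],4),np.degrees(np.arctan2(M[1,1],M[0,1])),np.round(o["ft_force"],2),np.round(o["joint_pos"],2))
p=camera("wrist");q=camera("side")
a=cv2.resize(p["color"],(533,400));b=cv2.resize(q["color"][70:190,230:350],(267*3//2,400),interpolation=2)
im=np.hstack([a,b])[:,:800];cv2.imwrite("pics/f.png",np.hstack([cv2.resize(a,(440,330)),b[:330,:360]])[...,::-1])
```

```text
5.4333 [ 0.5734 -0.0298  0.2395] 20.408814962104454 [-0.49  1.09 -2.22] [-0.47  0.23  0.52  1.61 -0.11  1.33  0.42]
```

View pics/f.png

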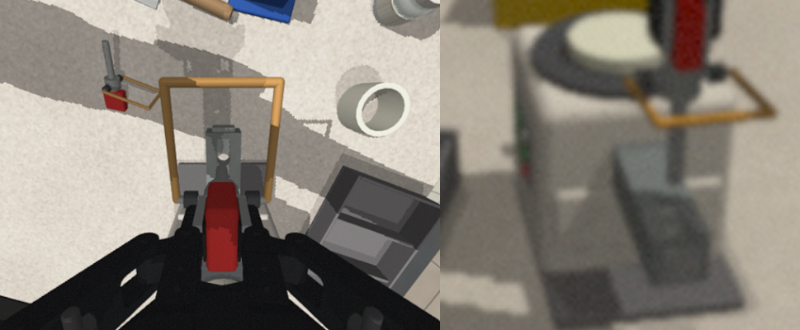

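The wrist view shows the slot with the hole at (222, 158), laterally in line with the red handle. I'll measure the slot edges and hole in this frame, using a closer crop.

Run:
```python
from h import *
p=camera("wrist");C=np.array(p["cam_to_world"]);o=monitor.get_obs();T=o["position"]
th=np.radians(20.4);u=np.array([-np.sin(th),np.cos(th)]);v=np.array([np.cos(th),np.sin(th)])
# ortho-rectified map of plane z=.114/.12 in TCP-centred (v,u) axes, 0.1 mm/.. 
def rectify(h,s=8,vr=(-25,25),ur=(-30,45)):
    vv,uu=np.meshgrid(np.arange(vr[0],vr[1],1/s),np.arange(ur[1],ur[0],-1/s))
    X=np.stack([T[0]+(vv*v[0]+uu*u[0])/1e3,T[1]+(vv*v[1]+uu*u[1])/1e3,np.full_like(vv,h)],-1)
    P=(X-C[:3,3])@C[:3,:3]
    mx=p["cx"]+p["fx"]*P[...,0]/-P[...,2]; my=p["cy"]-p["fy"]*P[...,1]/-P[...,2]
    im=cv2.remap(p["color"],mx.astype(np.float32),my.astype(np.float32),cv2.INTER_CUBIC)
    for k in range(ur[0],ur[1],5):
        y=int((ur[1]-k)*s)-1
        cv2.line(im,(0,y),(10,y),(255,255,0),1);cv2.putText(im,str(k),(12,y+4),0,.4,(255,255,0),1)
    for k in range(vr[0],vr[1],5):
        x=int((k-vr[0])*s);cv2.line(im,(x,0),(x,8),(255,0,255),1);cv2.putText(im,str(k),(x,20),0,.4,(255,0,255),1)
    return im
cv2.imwrite("pics/g.png",np.hstack([rectify(.12),rectify(.114)])[...,::-1])
```

```text
(no output)
```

View pics/g.png

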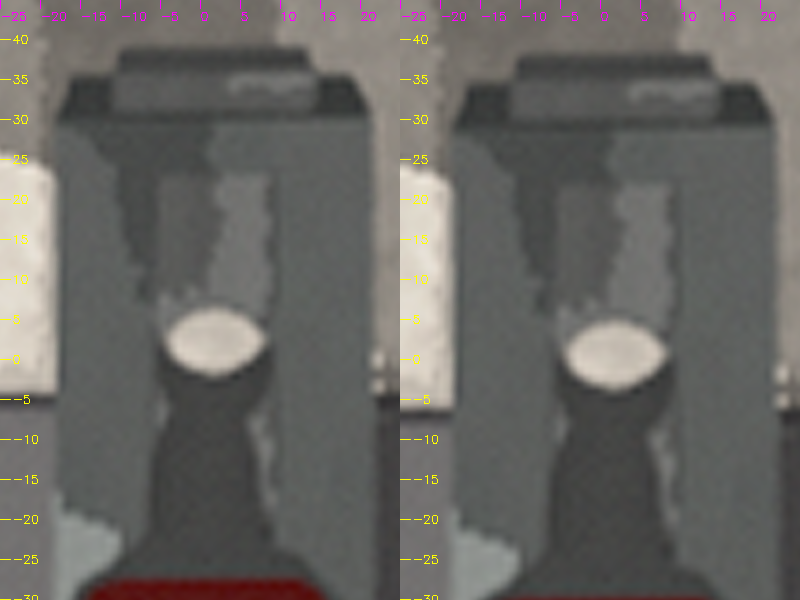

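Rectified wrist view: the tube centre is at v = +1.5 mm, the open end at u = 30, and the slot runs to u = 23. The hole's outer rim is at u = +5, so its centre is (v, u) ≈ (1.5, −2.5) mm from the TCP, or world (0.5757, −0.0316). That matches the top camera. The bar stands out only about 8 mm. I'll correct by +2 mm in x and feel downwards.

Call:
step_arm(
  increments=[
    [0.0,0.002,-0.0003,-0.004,0],
    [0.0,0,0,-0.012,0],
    [0.0,0,0,-0.01,0],
    [0.0,0,0,-0.003,0],
    [0.0,0,0,-0.002,0],
    [0.0,0,0,-0.002,0],
    [0.0,0,0,-0.002,0],
    [0.0,0,0,0,0],
  ],
)

```text
clock: 6.25
position: [0.5759, -0.0304, 0.2052]
ee_rot: [0.403, 0.581, -0.403, 0.581]
ft_force: [0.4, -0.1, -1.2]
grip_width: 0.197
```

Call:
step_arm(
  increments=[
    [0.0,0,0,-0.002,0],
    [0.0,0,0,-0.002,0],
    [0.0,0,0,-0.002,0],
    [0.0,0,0,-0.002,0],
    [0.0,0,0,-0.002,0],
    [0.0,0,0,0,0],
  ],
)

```text
clock: 6.75
position: [0.5757, -0.0304, 0.1948]
ee_rot: [0.403, 0.581, -0.403, 0.581]
ft_force: [-0.3, 0.4, -1.7]
grip_width: 0.2
```

The tip is 15 mm below the bar's top face with no force, so it is in the hole. I'll continue down.

Call:
step_arm(
  increments=[
    [0.0,0,0,-0.004,0],
    [0.0,0,0,-0.004,0],
    [0.0,0,0,-0.004,0],
    [0.0,0,0,-0.004,0],
    [0.0,0,0,-0.004,0],
    [0.0,0,0,0,0],
  ],
)

```text
clock: 7.25
position: [0.5754, -0.0304, 0.1743]
ee_rot: [0.403, 0.581, -0.404, 0.58]
ft_force: [-0.5, 0.1, -1.4]
grip_width: 0.199
```

Call:
step_arm(
  increments=[
    [0.0,0,0,-0.004,0],
    [0.0,0,0,-0.004,0],
    [0.0,0,0,-0.004,0],
    [0.0,0,0,-0.004,0],
    [0.0,0,0,-0.003,0],
    [0.0,0,0,0,0],
  ],
)

```text
clock: 7.75
position: [0.5755, -0.0304, 0.1555]
ee_rot: [0.403, 0.581, -0.404, 0.581]
ft_force: [-0.5, -0.1, -1.5]
grip_width: 0.197
```

Call:
step_arm(
  increments=[
    [0.0,0,0,-0.001,0],
    [0.0,0,0,-0.001,0],
    [0.0,0,0,-0.001,0],
    [0.0,0,0,-0.001,0],
    [0.0,0,0,0,0],
  ],
)

```text
clock: 8.17
position: [0.5758, -0.0303, 0.1522]
ee_rot: [0.403, 0.581, -0.403, 0.581]
ft_force: [0.4, -0.5, -2.1]
grip_width: 0.196
```

Call:
step_arm(
  increments=[
    [0.0,0,0,-0.001,0],
    [0.0,0,0,-0.001,0],
    [0.0,0,0,-0.001,0],
    [0.0,0,0,0,0],
  ],
)

```text
clock: 8.5
position: [0.5761, -0.0305, 0.1516]
ee_rot: [0.404, 0.581, -0.403, 0.581]
ft_force: [-8.5, 0.7, 19.6]
grip_width: 0.201
```

The collar is seated: contact at z = 0.1516 as predicted, 20 N down. I'll release and rise.

Call:
step_arm(
  increments=[
    [0.0,0,0,0.002,0],
    [0.05,0,0,0,0],
    [0.06,0,0,0,0],
    [0.06,0,0,0,0],
    [0.06,0,0,0.01,0],
    [0.06,0,0,0.02,0],
    [0.06,0,0,0.03,0],
    [0.06,0,0,0.02,0],
    [0.06,0,0,0,0],
  ],
)

```text
clock: 9.25
position: [0.5779, -0.0307, 0.2365]
ee_rot: [0.405, 0.579, -0.402, 0.583]
ft_force: [0.5, -0.2, 0.3]
grip_width: 0.702
```

Run:
```python
from h import *
o=monitor.get_obs();print(np.round(o["position"],4))
th=np.radians(20.4);u=np.array([-np.sin(th),np.cos(th)]);v=np.array([np.cos(th),np.sin(th)])
p=camera("wrist");q=camera("side")
for n,k in(("wrist",p),("side",q)):
    W,z=cloud(k);c=k["color"].astype(int)
    near=(z>0)&(np.hypot(W[...,0]-.56,W[...,1])<.12)
    red=near&(c[...,0]>100)&(c[...,1]<70)&(c[...,2]<80)&(W[...,2]>.13)&(W[...,2]<.2)
    br=near&(c[...,0]>c[...,2]+50)&(c[...,1]>70)&(W[...,2]>.11)&(W[...,2]<.17)
    D=W[...,:2]-np.array([.5757,-.0316]); A=D@u;B=D@v
    print(n,"handle top",np.percentile(W[red][:,2],99), "u",np.round(np.percentile(A[red],[2,98]),4),"v",np.round(np.percentile(B[red],[2,98]),4))
    far=br&(A>.075); print("loop bar",far.sum(),"z",np.median(W[far][:,2]),"u",np.round(np.percentile(A[br],[2,98]),4),"v",np.round(np.percentile(B[br],[2,98]),4))
a=p["color"];b=cv2.resize(q["color"][70:190,240:330],(300,400),interpolation=2)
cv2.imwrite("pics/i.png",np.hstack([cv2.resize(a,(500,400)),b])[...,::-1])
```

```text
[ 0.5779 -0.0307  0.2365]
wrist handle top 0.1870516625799151 u [-0.0181  0.0185] v [-0.0065  0.0099]
loop bar 734 z 0.14886776389280754 u [0.0021 0.0842] v [-0.0342  0.0377]
side handle top 0.18753520132966867 u [-0.0122  0.0217] v [-0.0063  0.0083]
loop bar 51 z 0.14847815371596373 u [0.0188 0.0871] v [-0.0322  0.036 ]
```

View pics/i.png

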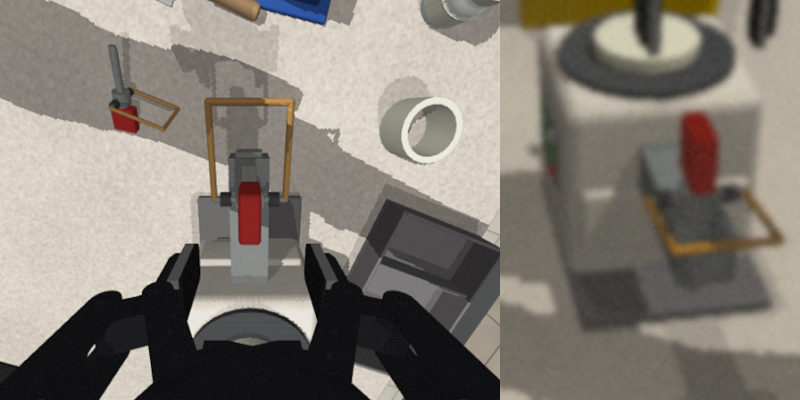

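Pin home: the handle top is at 0.187 (0.186 expected), and the loop is open at u = 84 mm, z = 0.1485, straddling the nose. In the side crop the collar sits on the tube. Now I'll close the fingers and go out above the bar.

Call:
step_arm(
  increments=[
    [0.0,-0.0075,0.0205,0,0],
    [0.0,-0.0075,0.0205,0,0],
    [0.0,-0.008,0.0205,0,0],
    [0.0,-0.008,0.02,0,0],
    [0.0,0,0,-0.02,0],
    [0.0,0,0,-0.025,0],
    [0.0,0,0,-0.02,0],
    [0.0,0,0,-0.01,0],
    [0.0,0,0,0,0],
  ],
)

```text
clock: 10.1
position: [0.5431, 0.0508, 0.1535]
ee_rot: [0.402, 0.582, -0.405, 0.58]
ft_force: [-0.4, 0.3, -0.4]
grip_width: -0.001
```

Call:
step_arm(
  increments=[
    [0.0,0.002,0,-0.005,0],
    [0.0,0,0,-0.005,0],
    [0.0,0,0,-0.005,0],
    [0.0,0,0,-0.005,0],
    [0.0,0,0,-0.005,0],
    [0.0,0.0005,-0.0012,-0.005,0],
    [0.0,0.0005,-0.0012,-0.005,0],
    [0.0,0.0005,-0.0013,-0.005,0],
    [0.0,0,0,0,0],
  ],
)

```text
clock: 10.85
position: [0.5479, 0.0467, 0.1151]
ee_rot: [0.403, 0.581, -0.404, 0.58]
ft_force: [0.5, 1.7, 1.1]
grip_width: -0.002
```

Run:
```python
from h import *
o=monitor.get_obs();print(np.round(o["position"],4),np.round(o["ft_force"],2),np.round(o["torque"],2))
p=camera("wrist");q=camera("side")
b=cv2.resize(q["color"][70:190,240:330],(300,400),interpolation=2)
cv2.imwrite("pics/j.png",np.hstack([cv2.resize(p["color"],(500,400)),b])[...,::-1])
```

```text
[0.5479 0.0467 0.1151] [0.45 1.73 1.12] [ 0.22 -0.01 -0.01]
```

View pics/j.png

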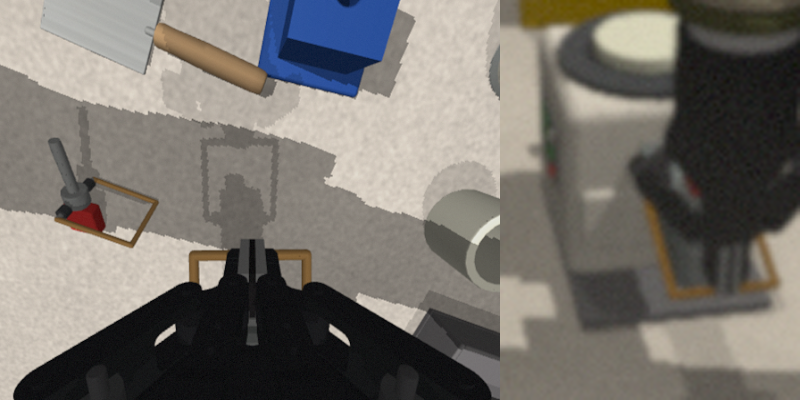

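The side crop shows the bar pushed down ahead of the fingers, and the wrist view shows it straddled centrally at (250, 257). I'll continue down and inward along the arc.

Call:
step_arm(
  increments=[
    [0.0,0.0004,-0.001,-0.005,0],
    [0.0,0.0006,-0.0015,-0.005,0],
    [0.0,0.0006,-0.0015,-0.005,0],
    [0.0,0.0006,-0.0015,-0.005,0],
    [0.0,0.0006,-0.0018,-0.005,0],
    [0.0,0.0006,-0.0018,-0.005,0],
    [0.0,0.0006,-0.0018,-0.005,0],
    [0.0,0.0003,-0.001,-0.004,0],
    [0.0,0,0,-0.003,0],
    [0.0,0,0,0,0],
    [0.0,0,0,0,0],
  ],
)

```text
clock: 11.87
position: [0.5525, 0.0357, 0.0742]
ee_rot: [0.403, 0.581, -0.403, 0.581]
ft_force: [0.2, 0.1, 1.0]
grip_width: 0.001
```

Run:
```python
from h import *
o=monitor.get_obs();print(np.round(o["position"],4),np.round(o["ft_force"],2),np.round(o["torque"],2))
p=camera("wrist");q=camera("side")
b=cv2.resize(q["color"][70:190,240:330],(300,400),interpolation=2)
cv2.imwrite("pics/k.png",np.hstack([cv2.resize(p["color"],(500,400)),b])[...,::-1])
```

```text
[0.5525 0.0357 0.0742] [0.21 0.06 0.99] [ 0.02 -0.    0.02]
```

View pics/k.png

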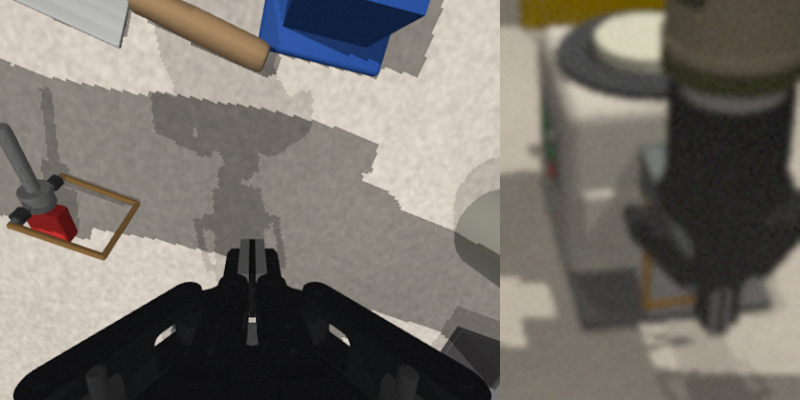

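Force dropped to zero and the bar has gone inward of the fingers, so the loop appears to have snapped. I'll back out and up, then verify.

Call:
step_arm(
  increments=[
    [0.0,-0.005,0.012,0,0],
    [0.0,-0.007,0.019,0,0],
    [0.0,-0.007,0.019,0.01,0],
    [0.0,0,0.01,0.035,0],
    [0.0,0,0.01,0.04,0],
    [0.0,0,0.02,0.04,0],
    [0.0,0,0.03,0.02,0],
    [0.0,0,0.03,0,0],
    [0.0,0,0.03,0,0],
    [0.0,0,0,0,0],
    [0.0,0,0,0,0],
  ],
)

```text
clock: 12.88
position: [0.5331, 0.2162, 0.2166]
ee_rot: [0.402, 0.582, -0.402, 0.582]
ft_force: [0.3, -0.1, -0.1]
grip_width: -0.002
```

Run:
```python
from h import *
o=monitor.get_obs();print(o["clock"],np.round(o["position"],4),np.round(o["ft_force"],2))
th=np.radians(20.4);u=np.array([-np.sin(th),np.cos(th)]);v=np.array([np.cos(th),np.sin(th)])
ps={n:camera(n) for n in("side","top","wrist")}
for n,k in ps.items():
    W,z=cloud(k);c=k["color"].astype(int)
    D=W[...,:2]-np.array([.5757,-.0316]); A=D@u;B=D@v
    near=(z>0)&(abs(A)<.1)&(abs(B)<.05)&(W[...,2]>.02)
    red=near&(c[...,0]>100)&(c[...,1]<70)&(c[...,2]<80)
    br=near&(c[...,0]>c[...,2]+45)&(c[...,1]>65)
    for nm,m in(("red",red),("brass",br)):
        if m.sum()>5: print(n,nm,m.sum(),*[(l,np.round(np.percentile(x[m],[2,50,98]),4)) for l,x in(("u",A),("v",B),("z",W[...,2]))])
b=cv2.resize(ps["side"]["color"][60:200,220:360],(500,500),interpolation=2)
a=cv2.resize(ps["top"]["color"][180:250,360:402],(300,500),interpolation=2)
cv2.imwrite("pics/l.png",np.hstack([b,a])[...,::-1])
for q in["ring","jar","cup","bolt","spatula"]:
    W,z=cloud(ps["top"]);d=regions_of(ps["top"],q)
    print(q,[(round(e["p"],2),np.round(np.median(W[e["region"]&(z>0)],0),3).tolist()) for e in d[:2]])
```

```text
12.8833 [0.5331 0.2162 0.2166] [ 0.29 -0.05 -0.08]
side brass 33 ('u', array([0.002 , 0.0051, 0.0084])) ('v', array([-0.0076,  0.0245,  0.035 ])) ('z', array([0.0482, 0.0511, 0.1038]))
top red 176 ('u', array([-0.0171,  0.0014,  0.0187])) ('v', array([-0.0076,  0.0005,  0.0089])) ('z', array([0.1815, 0.1863, 0.1907]))
top brass 38 ('u', array([-0.0245, -0.0016,  0.013 ])) ('v', array([-0.0351, -0.0082,  0.0274])) ('z', array([0.0475, 0.1606, 0.1908]))
ring [(0.92, [0.757, 0.092, 0.054])]
jar [(0.76, [0.721, 0.23, 0.085]), (0.63, [0.713, 0.372, 0.015])]
cup [(0.71, [0.491, 0.483, 0.023])]
bolt [(0.63, [0.714, 0.37, 0.016])]
spatula [(0.63, [0.606, -0.018, 0.065])]
```

View pics/l.png

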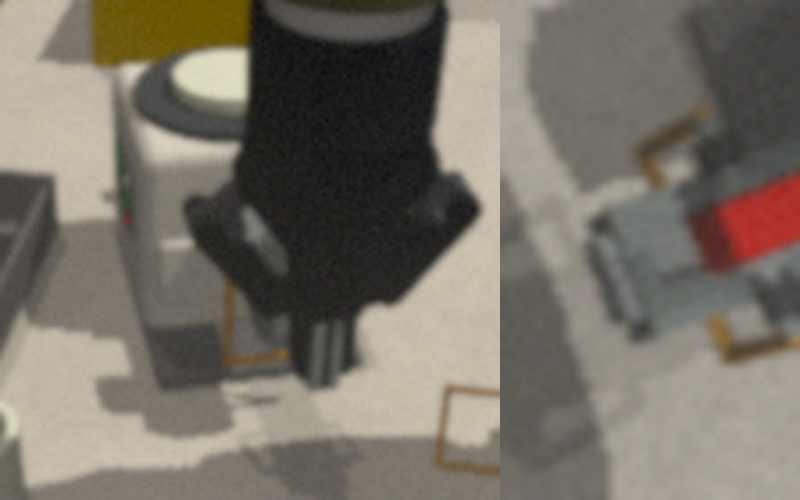

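The top and side views show the loop shut: the bar is at u ≈ 0.005, z ≈ 0.05 (0 and 0.048 expected) under the tube. The handle top is at 0.186, so the collar is seated. The arm is clear of everything, so I'll hand in.

```bash
python3 -c "
from workcell import ticket; print(ticket.hand_in())"
```

```text
the job is handed in; nothing more can be done
None
```

The drawbar is locked and the job is handed in, at about 13 s on the robot's clock. I took the largest red-handled pin from the blue stand and lowered it through the drawbar's cross hole, about 2.5 mm inward of the slot's middle. It went in on the first try. Contact came exactly where the collar should meet the tube, with a 20 N push. I then let go and pushed the loop down over the nose end until it snapped shut.

Last checks:
- **Pin:** the handle top was at 186 mm, the expected height with the collar seated.
- **Loop:** its bar was 5 mm or less from the pin's axis and about 50 mm above the bench, where it should be when shut (48 mm).
- **Arm:** the gripper was empty, well clear of the press, and reading no force.
- **Ring, jar, cup and bolt:** each was within 2 mm of where it started.
- **Spatula:** not confirmed. The arm was over it, and the network reported a low-confidence false match on the press. The arm's path never came down near it.

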